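# Stand the waxed finial in its drying ring

## Task

The turned wooden finial leaning in the sloping rest has just been waxed. Take it out and stand it upright, round end down and stem up, in the empty steel ring so that it stays there by itself; do not let it drop or topple, and leave the other finial, the wax tin and the sanding block where they are.

Things in the scene. Friction and masses are not known exactly. Their poses are not given: they have to be found in the camera images.
- finial: The finial to move: pale turned wood, 115 mm long, 0.08 to 0.16 kg. Origin at the pole of its round bottom, z along its axis towards the stem end. Half ball of radius 28 mm to z = 28, cylinder of 56 mm diameter to z = 60, shoulder to z = 71, plain stem of 26 mm diameter to z = 115 mm. Starts in the sloping rest, stem leaning 35 degrees from vertical, to the robot's left and partly towards it.
- finial_ball (a point): Centre of the finial's ball-shaped bottom, 28 mm up its axis. The centre of mass lies about 15 mm farther up, well below the stem: gripped by the stem while it leans, the finial may swing a few degrees between the pads towards hanging.
- sloping_rest: Wooden V rest fixed to the bench, base 150 x 100 x 12 mm (x -110 to +40 mm). Origin on the bench under the finial's round end, z up. The finial lies in the V, its axis along (-0.574, 0, 0.819) of this frame, its pole 38 mm up on a toe board. The V ends 60 mm up the axis: the stem stands clear, free on both sides (+-y). The finial can be lifted straight up out of it.
- empty_ring: Drying stand for the finial, fixed to the bench: plywood base 90 x 90 x 12 mm with an open steel ring on it, 68 mm outside and 42 mm inside diameter, 30 mm high (top at 42 mm). Origin on the bench on the ring's axis, z up. Same make as the other stand; this one is empty.
- empty_ring_seat (a point): Where the centre of the finial's ball lies when fully seated in the empty ring: on the ring's axis, 60.5 mm above the bench (the pole is then at 32.5 mm, inside the ring). It is a ball seat: friction holds the finial at whatever tilt it is left, so it must be upright when let go.
- taken_ring: The second drying stand, same shape and fixed too, with the finished finial in it. Origin on the bench on the ring's axis. The stem of its finial ends 147 mm above the bench.
- finished_finial: A second, equal finial that already stands upright in the other ring, loose; origin at the pole of its round bottom, z up its axis. To be left alone.
- wax_tin: Round flat tin of 67 mm diameter, 36 mm high, loose on the bench; origin at the centre of its underside. To be left alone.
- sanding_block: Cork block 62 x 110 x 38 mm, loose on the bench; origin at the centre of its underside. To be left alone.

How it is judged (in metres and radians):
At the end, for the whole second after the job is handed in: The finial rests, released, in the ring that was empty: the centre of its round bottom within 6 mm of the seat point, its axis within 10 degrees of vertical with the stem up, at rest (distance between finial_ball and empty_ring_seat below 0.006 m and angle between finial's own z axis and vertical below 0.175 rad and linear speed of finial below 0.02 m/s and angular speed of finial below 0.1 rad/s); the robot touches nothing.
It fails at once if the finial drops or topples: it moves faster than 0.45 m/s while the fingers do not touch it (contact force between finial and the fingers below 0.02 N and linear speed of finial above 0.45 m/s).
It fails at once if the finished finial is moved by more than 15 mm or tipped past 15 degrees (distance of finished_finial from where it was at the start of the episode above 0.015 m or angle between finished_finial's own z axis and vertical above 0.26 rad).
It fails at once if the wax tin is moved by more than 20 mm (distance of wax_tin from where it was at the start of the episode above 0.02 m).
It fails at once if the sanding block is moved by more than 20 mm (distance of sanding_block from where it was at the start of the episode above 0.02 m).
It also fails if it takes over 45 s, if anything falls off the work surface, if the arm or the gripper's body presses on something with over 40 N, if the wrist force passes 120 N, or if a joint passes its speed limit or range.

## Robot

A 7-joint arm with a two-finger parallel gripper is mounted at the origin on a cart in front of the work surface, level with it; the furniture and walls round the work are solid. World frame = base frame: x ahead of the robot, y to its left, z up, the work surface at z = 0. Lengths are in mm, angles in rad, forces in N, time in s.
With the tool pointing down it reaches from about 400 to 875 mm from the base axis. Payload 4.4 kg.
Tool frame: the origin (TCP) lies at the very end of the fingers, on their centre line; the grasp point (between the pads) lies 19 mm behind it; y points along the fingers, x is the direction in which the jaws open and shut, and the axes are right-handed (so a half turn about y gives the same grasp; the last joint's range is limited). The gripper opens to 85 mm and grips with 20 to 120 N. Pads are 22 mm wide; open, the fingers measure 114 mm over their backs; the gripper's body (76 mm by 85 mm) begins 54 mm behind the grasp point. The pads swing forward as they close: fully open they stand 13 mm farther back than shut.
Start: joints at [1.155, 0.628, 0.038, 1.517, -0.027, 0.996, -0.02], TCP at [222.789, -610.641, 231.313] pointing down, gripper open.
Joint ranges: [-3.06, 3.06], [-0.37, 2.12], [-1.25, 1.32], [0.18, 2.47], [-1.1, 4.24], [0.23, 1.98], [-2.94, 2.94]. Speed limits (rad/s): [2.57, 2.57, 3.14, 3.14, 3.14, 3.14, 3.14].

## Interface

Orientations are given as [roll, pitch, yaw] about the fixed x, y, z axes, in that order (R = Rz(yaw) Ry(pitch) Rx(roll)).
In Python, from cell import readout, eyes, finish_job gives the robot as it stands. The module is installed in compiled form; this text tells all that it offers.
- The arm moves only by the tool apply_moves, never from a script. Its argument "commands" is a list that holds one entry, the list of rows, each a list of 6 numbers: the shift along the tool's x, y, z in units of 0.04 m (1.0 is 0.04 m), then the turn, a rotation vector about the tool's x, y, z in units of 5 degrees (1.0 is 5 degrees). A call has 1 to 8 rows; each row shifts and turns the pose as measured when the row begins, along the tool's axes as they then stand; what a row does not reach is not made up. A row lasts 1/12 s, in which the tool goes at most 41.7 mm and 7.16 degrees, less where a joint would pass 70% of its speed; a pose out of reach is approached as far as the arm can. A call with a number of a shift or a turn outside -1 to 1 is refused whole. A call with a gripper value outside its range is refused whole. "claw" is the finger opening in mm, from 0 to 85.4, set as the call begins (left out, the last holds). The fingers move at their own pace and stop on an object; the grip force is fixed at half the most. Time passes only in rows, so rows that do not move let the fingers close. It gives the time, the measured TCP pose, the force and the opening at its end, in the units of the state.
- readout.read_state(): the state, without advancing time (a new reading comes with each control period).
- eyes.get_image(name): name is "side" or "top" or "wrist"; returns a dict with "image" (420x560x3 uint8, red, green, blue), "mtx" (3x3 intrinsics, pixels), "rvec" (rotation vector, rad) and "tvec" (3), from world to camera coordinates, as OpenCV has them. Camera axes: x right, y down, z forward; pixel columns grow to the right and rows downward; lengths in mm; the calibration is good to about 2 mm. A picture is of the moment at which its call begins. There is no depth.
- finish_job(): hands the job in, once; it reports no verdict.
The state is a dict: "clock": time; "qpos": joint angles; "qd": joint speeds; "tau": joint torques, N m; "eef_pos": TCP position; "tool_rot": TCP orientation; "force": force on the tool from outside, world axes, zero at the start; "torque": the same for the moment, N m; "width": finger opening in mm.
Only numpy, scipy, OpenCV 4.12 (cv2) and the standard library are available. Lean on these libraries where they do the work, as an engineer would, in place of code of your own. Each camera call takes 0.05 s, during which the arm holds its last target. There are 200 camera calls.

## Working session

There is one attempt and no reset: what is moved stays moved. The work goes in short steps, Python scripts to look and compute and a tool call to move; the robot and the scene stay as the last step left them, time stands still between calls to the robot, and variables do not carry over. Pictures are saved under pics/ and viewed, about 8 in all and at most 12, crops included, and the job is handed in when it is done.

Besides the shell and the picture viewer there is one more tool, called after "Request:" as a command line: name --argument value ..., lists and objects as JSON in quotes. apply_moves: Moves the arm, as the interface text tells. Shifts and turns lie within -1 to 1; 1 stands for 0.04 m of shift or 5 degrees of turn. Its arguments: {"type":"object","properties":{"commands":{"type":"array"},"claw":{"type":"number"}},"required":["commands"]}

```bash
mkdir -p pics; cat > h.py <<'E'
import numpy as np, cv2
from cell import readout, eyes, finish_job
from scipy.spatial.transform import Rotation as R
def grab(n,f=None):
    d=eyes.get_image(n)
    if f: cv2.imwrite('pics/'+f,d['image'][:,:,::-1])
    return d
def ray(d,px):
    Rm=cv2.Rodrigues(np.array(d['rvec'],float))[0]; t=np.array(d['tvec'],float).ravel()
    v=Rm.T@np.linalg.inv(d['mtx'])@np.array([px[0],px[1],1.]); return -Rm.T@t, v/np.linalg.norm(v)
def onz(d,px,z):
    c,v=ray(d,px); return c+v*(z-c[2])/v[2]
def tri(a,pa,b,pb):
    c1,v1=ray(a,pa);c2,v2=ray(b,pb)
    s=np.linalg.lstsq(np.c_[v1,-v2],c2-c1,rcond=None)[0]
    p,q=c1+s[0]*v1,c2+s[1]*v2; return (p+q)/2,np.linalg.norm(p-q)
def proj(d,P):
    return cv2.projectPoints(np.array(P,float).reshape(-1,3),np.array(d['rvec'],float),np.array(d['tvec'],float),np.array(d['mtx'],float),None)[0].reshape(-1,2)
E
python3 - <<'E'
from h import *
np.set_printoptions(precision=3,suppress=True)
print(readout.read_state())
for n in('side','top'):
    d=grab(n,n+'1.png'); print(n,ray(d,(280,210)))
E
```

```text
{'clock': 0.0, 'qpos': array([ 1.155,  0.629,  0.038,  1.518, -0.027,  0.996, -0.02 ]), 'qd': array([-0.   , -0.   , -0.001, -0.   , -0.   , -0.   ,  0.002]), 'tau': array([ -0.   , -56.339,   1.227, -19.344,   0.011,   0.011,   0.   ]), 'eef_pos': array([ 222.563, -610.05 ,  230.38 ]), 'tool_rot': array([-1.571,  0.002, -1.221]), 'force': array([ 0.976, -0.623, -0.158]), 'torque': array([ 0.008, -0.02 ,  0.02 ]), 'width': 85.89873801331186}
side (array([ 496.934, -486.883,  601.547]), array([ 0.052,  0.779, -0.624]))
top (array([490.219, 191.882, 909.688]), array([ 0.079, -0.013, -0.997]))
```

View pics/side1.png

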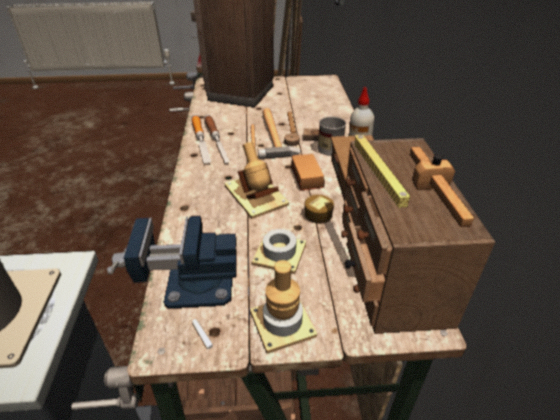

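View pics/top1.png

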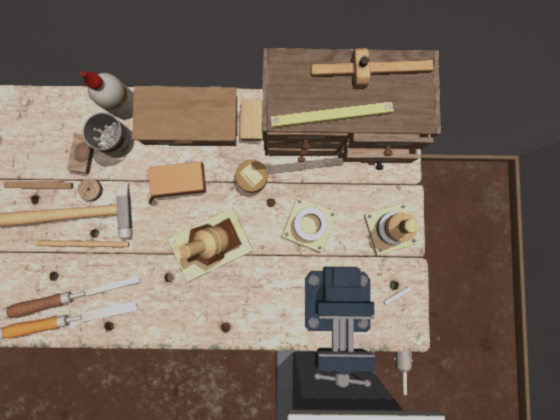

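The side view shows the leaning finial at about (256,170), the empty ring at (279,243), and the finished finial at (283,300). In the top view the finial is at about (205,244) with its stem end near (186,252), the ring is at (311,226), and the vise is at (340,320). I'll measure with enlarged crops.

```bash
python3 - <<'E'
from h import *
np.set_printoptions(precision=1,suppress=True)
t=cv2.imread('pics/top1.png'); s=cv2.imread('pics/side1.png')
c=[t[200:290,160:260],t[190:260,270:350],s[120:220,215:315],s[220:280,245:315]]
c=[cv2.resize(x,(400,300),interpolation=cv2.INTER_CUBIC) for x in c]
cv2.imwrite('pics/crops.png',np.vstack([np.hstack(c[:2]),np.hstack(c[2:])]))
h=cv2.cvtColor(t,cv2.COLOR_BGR2HSV)
for p in [(180,250),(195,268),(240,240),(228,240),(295,210),(322,226),(311,226),(311,213)]: print(p,h[p[1],p[0]])
d=grab('top')
print('ring',onz(d,(311,225.5),42),'stem end',onz(d,(187,251),130))
E
```

```text
(180, 250) [ 18  94 190]
(195, 268) [ 28  37 199]
(240, 240) [ 22  52 167]
(228, 240) [ 15 117 116]
(295, 210) [ 29  40 198]
(322, 226) [140   4 198]
(311, 226) [ 29  45 198]
(311, 213) [160   5 150]
ring [528.8 117.9  42. ] stem end [476.  348.2 130. ]
```

View pics/crops.png

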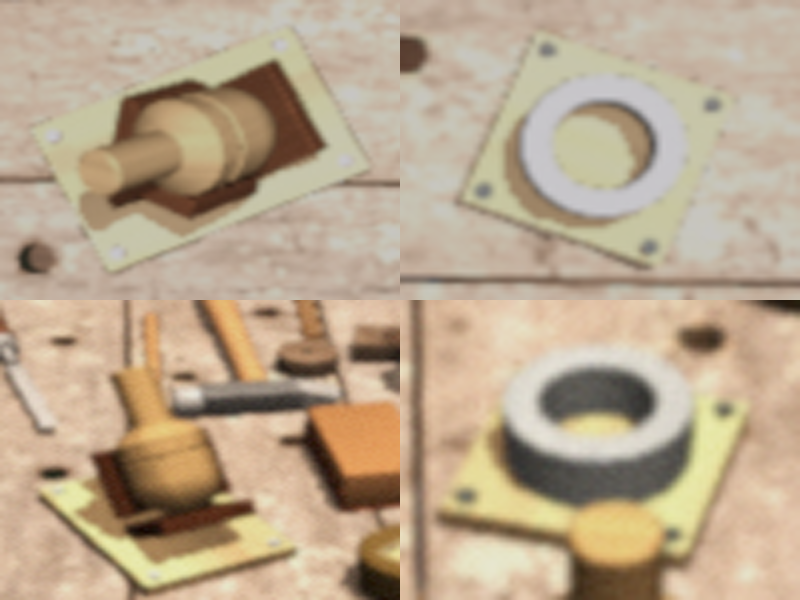

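```bash
python3 - <<'E'
from h import *
np.set_printoptions(precision=1,suppress=True)
t=grab('top'); s=grab('side')
C=np.array([(290,27),(370,165),(108,272),(33,127)])/[4,300/90]+[160,200]
W=np.array([onz(t,c,12) for c in C]); print(W)
cen=W.mean(0); 
ax=(W[2]+W[3]-W[0]-W[1]); L=ax[:2]/np.linalg.norm(ax[:2]); print('lens',[np.linalg.norm(W[i]-W[i-1]) for i in range(4)])
org=cen[:2]-35*L   # rest -x direction is L
print('rest origin',org,'lean dir',L,np.degrees(np.arctan2(L[1],L[0])))
a=np.r_[L*.574,.819]; pole=np.r_[org,38]
for z in(28,60,93,115): print(z,pole+a*z)
print('stemend tri',tri(t,(185,251),s,(247,144.3)))
print('predicted px',proj(t,[pole+115*a]),proj(s,[pole+115*a]))
P=np.array([(533,33),(733,97),(650,268),(458,203)])-[400,0]; P=P/[5,300/70]+[270,190]
V=np.array([onz(t,c,12) for c in P]); print('ring base',V.mean(0))
print('ring top',onz(t,(310.6,223.7),42))
# side view ring outer ellipse top: x 502..694,y 345..462 in crop
q=np.array([(598-400)/ (400/70)+245,(403-300)/5+220]); print('side ring',onz(s,q,42),tri(t,(310.6,223.7),s,q))
# taken ring & tin
print('taken stem top',onz(t,(407,226),147),'tin',onz(t,(251,176),36),'block',onz(t,(177,179),38))
E
```

```text
[[564.2 279.8  12. ]
 [478.7 236.3  12. ]
 [411.4 369.6  12. ]
 [499.9 411.6  12. ]]
lens [np.float64(146.68502449694404), np.float64(95.91517155313251), np.float64(149.37291419633812), np.float64(97.95759230076663)]
rest origin [504.1 293. ] lean dir [-0.4  0.9] 116.41760571524945
28 [497.  307.4  60.9]
60 [488.8 323.8  87.1]
93 [480.4 340.8 114.2]
115 [474.7 352.1 132.2]
stemend tri (array([476.5, 352.1, 128.3]), np.float64(1.2864125061276914))
predicted px [[184.5 251.7]] [[245.9 142.9]]
ring base [531.2 120.1  12. ]
ring top [532.4 118.7  42. ]
side ring [535.8 114.2  42. ] (array([534.3, 118.3,  38.1]), np.float64(3.456075542848836))
taken stem top [525.6 -43.5 147. ] tin [628.9 241.1  36. ] block [620.2 392.1  38. ]
```

The two views agree to a few mm: the ring axis is near (532,118), the finial pole near (504,293,38), and the lean azimuth about 116°. Next I'll add a move-planning helper and start moving.

```bash
cat >> h.py <<'E'
L=np.array([-.445,.896,0]); A=.574*L+np.array([0,0,.819]); N=np.array([.896,.445,0])
def frame(x,y): return np.c_[x,y,np.cross(x,y)]
def pose():
    s=readout.read_state(); return np.array(s['eef_pos'],float),R.from_euler('xyz',s['tool_rot']),s
def plan(way,step=36.,ang=4.6,k=8):
    """way: list of (pos,Rotation); prints rows from the present pose"""
    p,r,_=pose(); out=[]
    for P,Q in way:
        P=np.array(P,float); rv=(r.inv()*Q).as_rotvec(degrees=True)
        n=max(1,int(np.ceil(max(np.linalg.norm(P-p)/step,np.linalg.norm(rv)/ang))))
        for i in range(n):
            ri=r*R.from_rotvec(rv*i/n,degrees=True)
            out.append(np.r_[ri.inv().apply((P-p)/n)/40,rv/n/5])
        p,r=P,Q
    print(len(out)); 
    for i,o in enumerate(out[:k]): print([round(float(x),2) for x in o],end=',\n')
def down(az,tilt=None): # tool x at azimuth az (deg), pointing down
    c,s=np.cos(np.radians(az)),np.sin(np.radians(az)); return R.from_matrix(frame(np.array([c,s,0]),np.array([0,0,-1.])))
RG=R.from_matrix(frame(N,-A))
E
python3 - <<'E'
from h import *
t=grab('top');s=grab('side')
# vise jaw top and cabinet top corner: top px / side px
print('vise',tri(t,(345,270),s,(236,236)),'visetop',onz(t,(345,310),100),'cab corner',tri(t,(264,136),s,(358,214)) )
plan([((480,-330,330),down(-32)),((540,0,330),down(0)),((470,300,300),down(26.4))],k=40)
E
```

```text
vise (array([449.56477617,  60.60367267, 108.65021618]), np.float64(9.588052791952245)) visetop [371.30607459  59.22993446 100.        ] cab corner (array([718.94122106, 216.26815015,  16.08322166]), np.float64(1.507237316826912))
30
[-0.4, -0.22, 0.77, -0.0, -0.69, -0.0],
[-0.35, -0.22, 0.79, -0.0, -0.69, -0.0],
[-0.3, -0.22, 0.81, -0.0, -0.69, -0.0],
[-0.25, -0.22, 0.83, -0.0, -0.69, -0.0],
[-0.2, -0.22, 0.84, -0.0, -0.69, -0.0],
[-0.15, -0.22, 0.85, -0.0, -0.69, -0.0],
[-0.1, -0.22, 0.86, -0.0, -0.69, -0.0],
[-0.05, -0.22, 0.86, -0.0, -0.69, -0.0],
[0.0, -0.22, 0.87, -0.0, -0.69, -0.0],
[0.05, -0.22, 0.86, -0.0, -0.69, -0.0],
[0.11, -0.22, 0.86, -0.0, -0.69, -0.0],
[-0.31, 0.0, 0.78, 0.0, -0.64, 0.0],
[-0.27, 0.0, 0.8, 0.0, -0.64, 0.0],
[-0.22, 0.0, 0.81, 0.0, -0.64, 0.0],
[-0.18, 0.0, 0.82, 0.0, -0.64, 0.0],
[-0.13, 0.0, 0.83, 0.0, -0.64, 0.0],
[-0.08, 0.0, 0.83, 0.0, -0.64, 0.0],
[-0.04, 0.0, 0.84, 0.0, -0.64, 0.0],
[0.01, 0.0, 0.84, 0.0, -0.64, 0.0],
[0.06, 0.0, 0.84, 0.0, -0.64, 0.0],
[0.1, 0.0, 0.83, 0.0, -0.64, 0.0],
[-0.19, 0.08, 0.83, 0.0, -0.59, 0.0],
[-0.15, 0.08, 0.84, 0.0, -0.59, 0.0],
[-0.11, 0.08, 0.85, 0.0, -0.59, 0.0],
[-0.06, 0.08, 0.85, 0.0, -0.59, 0.0],
[-0.02, 0.08, 0.86, 0.0, -0.59, 0.0],
[0.02, 0.08, 0.86, 0.0, -0.59, 0.0],
[0.07, 0.08, 0.85, 0.0, -0.59, 0.0],
[0.11, 0.08, 0.85, 0.0, -0.59, 0.0],
[0.15, 0.08, 0.84, 0.0, -0.59, 0.0],
```

Request:
apply_moves --commands '[[[-0.4, -0.22, 0.77, 0, -0.69, 0], [-0.35, -0.22, 0.79, 0, -0.69, 0], [-0.3, -0.22, 0.81, 0, -0.69, 0], [-0.25, -0.22, 0.83, 0, -0.69, 0], [-0.2, -0.22, 0.84, 0, -0.69, 0], [-0.15, -0.22, 0.85, 0, -0.69, 0], [-0.1, -0.22, 0.86, 0, -0.69, 0], [-0.05, -0.22, 0.86, 0, -0.69, 0]]]' --claw 85

```text
clock: 1.02
eef_pos: [406.3, -405.9, 299.9]
tool_rot: [-1.579, 0.005, -0.738]
force: [-0.1, 0.2, 0.3]
width: 85.0
```

Request:
apply_moves --commands '[[[0, -0.22, 0.87, 0, -0.69, 0], [0.05, -0.22, 0.86, 0, -0.69, 0], [0.1, -0.22, 0.86, 0, -0.69, 0], [-0.31, 0, 0.78, 0, -0.64, 0], [-0.27, 0, 0.8, 0, -0.64, 0], [-0.22, 0, 0.81, 0, -0.64, 0], [-0.18, 0, 0.82, 0, -0.64, 0], [-0.13, 0, 0.83, 0, -0.64, 0]]]'

```text
clock: 1.68
eef_pos: [512.1, -151.3, 329.2]
tool_rot: [-1.577, -0.002, -0.253]
force: [0.4, -0.1, 0.5]
width: 85.0
```

Request:
apply_moves --commands '[[[-0.08, 0, 0.83, 0, -0.64, 0], [-0.04, 0, 0.84, 0, -0.64, 0], [0, 0, 0.84, 0, -0.64, 0], [0.06, 0, 0.84, 0, -0.64, 0], [0.1, 0, 0.83, 0, -0.64, 0], [-0.19, 0, 0.83, 0, -0.59, 0], [-0.15, 0, 0.84, 0, -0.59, 0], [-0.11, 0, 0.85, 0, -0.59, 0]]]'

```text
clock: 2.35
eef_pos: [510.2, 126.3, 328.5]
tool_rot: [-1.579, -0.005, 0.201]
force: [1.4, -0.9, 0.0]
width: 85.0
```

```bash
python3 - <<'E'
from h import *
print(*pose()[:1],pose()[2]['qpos'].round(2))
G=np.array([504,293,38.])
plan([(G+A*200,RG),(G+A*160,RG)],k=30,ang=4.8)
E
```

```text
[510.18543189 126.31309417 328.51479602] [ 0.03  0.37 -0.47  1.72  0.2   1.09 -0.3 ]
11
[-0.01, 0.35, 0.77, -0.76, -0.32, -0.1],
[0.01, 0.29, 0.79, -0.76, -0.32, -0.1],
[0.03, 0.24, 0.81, -0.76, -0.32, -0.1],
[0.05, 0.19, 0.82, -0.76, -0.32, -0.1],
[0.07, 0.13, 0.83, -0.76, -0.32, -0.1],
[0.1, 0.08, 0.83, -0.76, -0.32, -0.1],
[0.12, 0.02, 0.83, -0.76, -0.32, -0.1],
[0.14, -0.03, 0.83, -0.76, -0.32, -0.1],
[0.17, -0.08, 0.82, -0.76, -0.32, -0.1],
[-0.0, 0.5, 0.0, 0.0, 0.0, 0.0],
[-0.0, 0.5, 0.0, 0.0, 0.0, 0.0],
```

Request:
apply_moves --commands '[[[0, 0.35, 0.77, -0.76, -0.32, -0.1], [0, 0.29, 0.79, -0.76, -0.32, -0.1], [0.03, 0.24, 0.81, -0.76, -0.32, -0.1], [0.05, 0.19, 0.82, -0.76, -0.32, -0.1], [0.07, 0.13, 0.83, -0.76, -0.32, -0.1], [0.1, 0.08, 0.83, -0.76, -0.32, -0.1], [0.12, 0.02, 0.83, -0.76, -0.32, -0.1], [0.14, 0, 0.83, -0.76, -0.32, -0.1]]]'

```text
clock: 3.02
eef_pos: [464.8, 373.6, 216.6]
tool_rot: [-2.139, -0.034, 0.433]
force: [1.0, 0.4, 0.3]
width: 85.2
```

```bash
python3 - <<'E'
from h import *
np.set_printoptions(precision=1,suppress=True)
print(pose()[0],pose()[2]['qpos'].round(2))
G=np.array([504,293,38.])
plan([(G+A*160,RG)],k=30,ang=4.8,step=20)
w=grab('wrist','w1.png'); print(proj(w,[G+A*115,G+A*97,G+A*71]))
E
```

```text
[464.8 373.6 216.6] [-0.8  0.7 -0.3  1.6  0.7  1.3 -1. ]
3
[-0.02, 0.32, 0.23, -0.16, -0.16, 0.05],
[-0.02, 0.32, 0.23, -0.16, -0.16, 0.05],
[-0.01, 0.32, 0.24, -0.16, -0.16, 0.05],
[[276.2 181.6]
 [276.2 178. ]
 [276.2 173.5]]
```

View pics/w1.png

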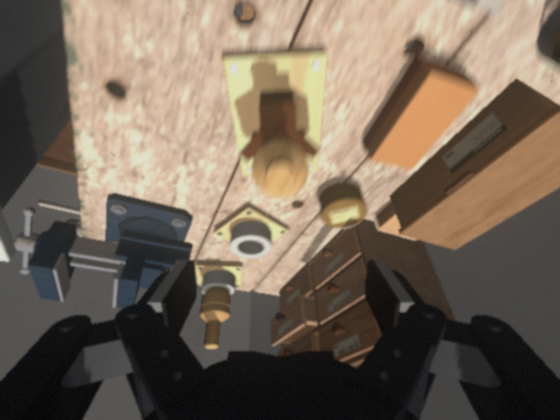

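The wrist view shows the finial almost end-on at (281,170), close to the predicted (276,178). I'll go to the pregrasp pose and zoom in.

Request:
apply_moves --commands '[[[0, 0.32, 0.23, -0.16, -0.16, 0.05], [0, 0.32, 0.23, -0.16, -0.16, 0.05], [0, 0.32, 0.24, -0.16, -0.16, 0.05], [0, 0, 0, 0, 0, 0]]]'

```text
clock: 3.4
eef_pos: [449.2, 394.2, 150.8]
tool_rot: [-2.175, 0.022, 0.492]
force: [-0.7, -0.3, 0.0]
width: 84.9
```

```bash
python3 - <<'E'
from h import *
np.set_printoptions(precision=1,suppress=True)
p,r,_=pose(); print(p,(r.inv()*RG).as_rotvec(degrees=True))
G=np.array([504,293,38.])
w=grab('wrist'); P=proj(w,[G+A*115,G+A*97,G+A*71,G+A*60]); print(P)
c,v=ray(w,(280,210)); print('cam in tool',r.inv().apply(c-p),r.inv().apply(v))
s=grab('side')
a=w['image'][110:230,200:360,::-1]; 
b=s['image'][90:210,190:310,::-1]
cv2.imwrite('pics/w2.png',np.hstack([cv2.resize(a,(480,360),interpolation=cv2.INTER_CUBIC),cv2.resize(b,(320,320),interpolation=cv2.INTER_CUBIC).copy() if 0 else cv2.resize(b,(320,360))]))
E
```

```text
[449.2 394.2 150.8] [-0.4  2.2 -0. ]
[[284.3 269.9]
 [284.  258.3]
 [283.6 244.4]
 [283.5 239.3]]
cam in tool [   0.1 -142.5   75.1] [-0.   1.  -0.3]
```

View pics/w2.png

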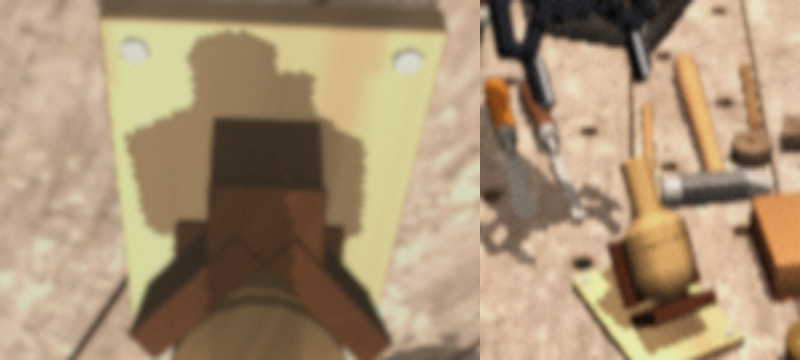

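The arm had not settled when I planned that step, so it overshot. There was no contact. I'll re-plan from this settled pose.

```bash
python3 - <<'E'
from h import *
G=np.array([504,293,38.])
plan([(G+A*155,RG)],k=30,step=12)
E
```

```text
3
[0.01, 0.05, -0.22, -0.03, 0.13, 0.01],
[0.01, 0.05, -0.22, -0.03, 0.13, 0.01],
[0.02, 0.05, -0.22, -0.03, 0.13, 0.01],
```

Request:
apply_moves --commands '[[[0.01, 0.05, -0.22, -0.03, 0.13, 0.01], [0.01, 0.05, -0.22, -0.03, 0.13, 0.01], [0.02, 0.05, -0.22, -0.03, 0.13, 0.01], [0, 0, 0, 0, 0, 0], [0, 0, 0, 0, 0, 0]]]'

```text
clock: 3.92
eef_pos: [470.0, 368.3, 172.5]
tool_rot: [-2.181, -0.013, 0.45]
force: [-1.1, 0.4, -0.1]
width: 85.0
```

```bash
python3 - <<'E'
from h import *
np.set_printoptions(precision=1,suppress=True)
p,r,_=pose(); G=np.array([504,293,38.]); print(p,G+A*155,(r.inv()*RG).as_rotvec(degrees=True))
w=grab('wrist'); P=proj(w,[G+A*115,G+A*97,G+A*71,G+A*60]); print(P)
a=w['image'][90:270,180:380,::-1]
cv2.imwrite('pics/w3.png',cv2.resize(a,(600,540),interpolation=cv2.INTER_CUBIC))
E
```

```text
[470.  368.3 172.5] [464.4 372.7 164.9] [-0.1 -1.   0.2]
[[275.  218.2]
 [275.3 210. ]
 [275.7 200.2]
 [275.8 196.7]]
```

View pics/w3.png

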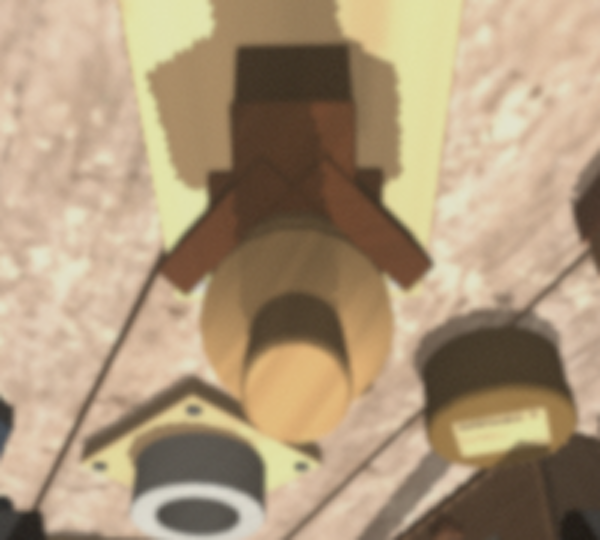

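The wrist close-up puts the stem end at (279.3,220), against a prediction of (275,218), so the finial is about 3 mm farther along tool x. I'll correct for that and go in.

```bash
python3 - <<'E'
from h import *
np.set_printoptions(precision=1,suppress=True)
G=np.array([504,293,38.]); w=grab('wrist'); c,v=ray(w,(279.3,220))
S=G+A*115; q=c+v*((S-c)@A)/(v@A); print('stem end',q,'shift',q-S)
G2=G+(q-S); p,r,_=pose(); print('in tool',r.inv().apply(q-p), 'pole',G2)
plan([(G2+A*78,RG)],k=30,step=12)
E
```

```text
stem end [478.1 352.2 133.2] shift [3.5 0.  1.1]
in tool [-0.2 42.4  7.3] pole [507.5 293.   39.1]
7
[-0.0, 0.28, 0.03, -0.0, -0.03, 0.01],
[-0.0, 0.28, 0.03, -0.0, -0.03, 0.01],
[-0.0, 0.28, 0.03, -0.0, -0.03, 0.01],
[-0.0, 0.28, 0.03, -0.0, -0.03, 0.01],
[-0.0, 0.28, 0.03, -0.0, -0.03, 0.01],
[-0.0, 0.28, 0.03, -0.0, -0.03, 0.01],
[0.0, 0.28, 0.03, -0.0, -0.03, 0.01],
```

Request:
apply_moves --commands '[[[0, 0.28, 0.03, 0, -0.03, 0], [0, 0.28, 0.03, 0, -0.03, 0], [0, 0.28, 0.03, 0, -0.03, 0], [0, 0.28, 0.03, 0, -0.03, 0], [0, 0.28, 0.03, 0, -0.03, 0], [0, 0.26, 0.03, 0, -0.03, 0], [0, 0.2, 0.02, 0, 0, 0], [0, 0, 0, 0, 0, 0]]]'

```text
clock: 4.68
eef_pos: [486.2, 332.4, 97.1]
tool_rot: [-2.181, 0.002, 0.466]
force: [0.4, -0.4, 0.3]
width: 84.7
```

```bash
python3 - <<'E'
from h import *
np.set_printoptions(precision=1,suppress=True)
G=np.array([507.5,293,39.1]); p,r,s=pose(); print(p,'stem end in tool',r.inv().apply(G+A*115-p),(r.inv()*RG).as_rotvec(degrees=True),s['force'])
d=grab('side'); c=d['image'][100:200,190:310,::-1]
w=grab('wrist')
cv2.imwrite('pics/g1.png',np.hstack([cv2.resize(c,(400,333)),cv2.resize(w['image'][150:400,130:430,::-1],(400,333))]))
E
```

```text
[486.2 332.4  97.1] stem end in tool [  1.6 -41.8  -3.3] [-0.1  0.3  0.1] [ 0.4 -0.4  0.3]
```

View pics/g1.png

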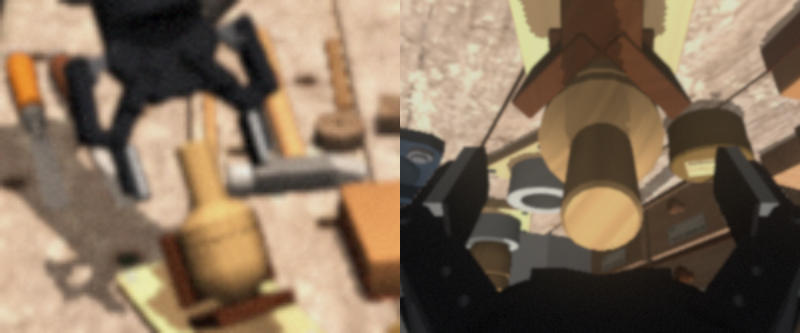

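The stem is centred between the jaws at wrist column about 281, with no contact. A small trim, then I'll close.

Request:
apply_moves --commands '[[[0.03, -0.08, -0.08, 0, 0, 0], [0, 0, 0, 0, 0, 0]]]'

```text
clock: 4.95
eef_pos: [487.8, 335.0, 103.7]
tool_rot: [-2.179, -0.001, 0.467]
force: [0.5, -0.6, 0.3]
width: 84.9
```

Request:
apply_moves --commands '[[[0, 0, 0, 0, 0, 0], [0, 0, 0, 0, 0, 0], [0, 0, 0, 0, 0, 0], [0, 0, 0, 0, 0, 0], [0, 0, 0, 0, 0, 0], [0, 0, 0, 0, 0, 0], [0, 0, 0, 0, 0, 0], [0, 0, 0, 0, 0, 0]]]' --claw 10

```text
clock: 5.62
eef_pos: [487.3, 337.0, 106.4]
tool_rot: [-2.177, -0.004, 0.468]
force: [-0.8, -0.1, 0.1]
width: 25.0
```

```bash
python3 - <<'E'
from h import *
p,r,s=pose(); print(p,s['force'],s['width'])
plan([(p+[0,0,90],r)],k=30,step=15)
E
```

```text
[487.27482144 337.00151679 106.40765371] [-0.75993273 -0.07540286  0.08551035] 24.95423334675443
7
[0.0, -0.26, -0.18, 0.0, 0.0, 0.0],
[0.0, -0.26, -0.18, 0.0, 0.0, 0.0],
[0.0, -0.26, -0.18, 0.0, 0.0, 0.0],
[0.0, -0.26, -0.18, 0.0, 0.0, 0.0],
[0.0, -0.26, -0.18, 0.0, 0.0, 0.0],
[0.0, -0.26, -0.18, 0.0, 0.0, 0.0],
[0.0, -0.26, -0.18, 0.0, 0.0, 0.0],
```

Request:
apply_moves --commands '[[[0, -0.2, -0.14, 0, 0, 0], [0, -0.26, -0.18, 0, 0, 0], [0, -0.26, -0.18, 0, 0, 0], [0, -0.26, -0.18, 0, 0, 0], [0, -0.26, -0.18, 0, 0, 0], [0, -0.26, -0.18, 0, 0, 0], [0, -0.26, -0.18, 0, 0, 0], [0, -0.1, -0.07, 0, 0, 0]]]'

```text
clock: 6.28
eef_pos: [487.4, 337.3, 206.5]
tool_rot: [-2.174, -0.006, 0.469]
force: [-0.4, 0.0, -1.9]
width: 24.7
```

```bash
python3 - <<'E'
from h import *
p,r,s=pose(); print(p,s['force'],s['width'])
d=grab('side','l1.png')
# upright: tool straight down, keep jaw azimuth
up=down(26.4)
plan([(p+[0,0,60],up)],k=30,ang=4)
E
```

```text
[487.36376425 337.33859846 206.45388767] [-0.38866021  0.04586253 -1.90114322] 24.71350803482452
9
[0.0, -0.14, -0.09, 0.77, 0.01, 0.01],
[0.0, -0.14, -0.08, 0.77, 0.01, 0.01],
[0.0, -0.15, -0.08, 0.77, 0.01, 0.01],
[-0.0, -0.15, -0.07, 0.77, 0.01, 0.01],
[-0.0, -0.16, -0.05, 0.77, 0.01, 0.01],
[-0.0, -0.16, -0.04, 0.77, 0.01, 0.01],
[-0.0, -0.16, -0.03, 0.77, 0.01, 0.01],
[-0.0, -0.16, -0.02, 0.77, 0.01, 0.01],
[-0.0, -0.17, -0.01, 0.77, 0.01, 0.01],
```

View pics/l1.png

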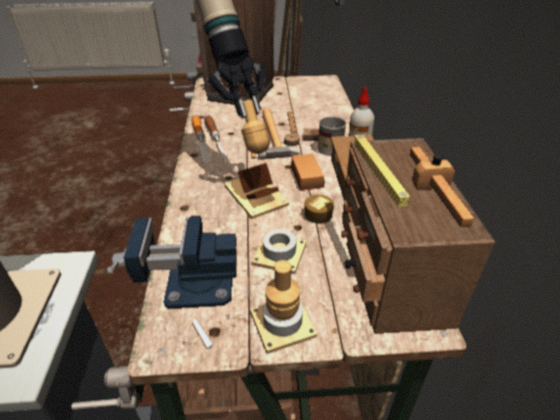

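The finial is held and clear of the rest. I'll turn it upright while raising it.

Request:
apply_moves --commands '[[[0, -0.14, -0.09, 0.77, 0, 0], [0, -0.14, -0.08, 0.77, 0, 0], [0, -0.15, -0.08, 0.77, 0, 0], [0, -0.15, -0.07, 0.77, 0, 0], [0, -0.16, -0.05, 0.77, 0, 0], [0, -0.16, -0.04, 0.77, 0, 0], [0, -0.16, -0.03, 0.77, 0, 0], [0, -0.16, -0.02, 0.77, 0, 0]]]'

```text
clock: 7.0
eef_pos: [481.7, 341.5, 259.2]
tool_rot: [-1.615, -0.001, 0.481]
force: [-0.1, -0.3, -0.8]
width: 24.5
```

Request:
apply_moves --commands '[[[0, -0.1, 0, 0.5, 0, 0], [0, 0, 0, 0, 0, 0], [0, 0, 0, 0, 0, 0]]]'

```text
clock: 7.25
eef_pos: [484.7, 336.0, 264.1]
tool_rot: [-1.571, -0.001, 0.473]
force: [0.7, -0.7, -1.9]
width: 24.6
```

```bash
python3 - <<'E'
from h import *
p,r,s=pose(); print(p,s['force'],s['width'],r.apply([0,1,0]))
plan([((530,122,270),down(26.4))],k=30,step=30)
E
```

```text
[484.74884629 336.03559657 264.13665291] [ 0.67849941 -0.66556086 -1.91985688] 24.6084591969853 [ 1.14567405e-03  5.50138044e-05 -9.99999342e-01]
8
[-0.18, -0.02, -0.66, 0.0, 0.02, 0.0],
[-0.18, -0.02, -0.66, 0.0, 0.02, 0.0],
[-0.18, -0.02, -0.66, 0.0, 0.02, 0.0],
[-0.18, -0.02, -0.66, 0.0, 0.02, 0.0],
[-0.17, -0.02, -0.66, 0.0, 0.02, 0.0],
[-0.17, -0.02, -0.66, 0.0, 0.02, 0.0],
[-0.17, -0.02, -0.66, 0.0, 0.02, 0.0],
[-0.17, -0.02, -0.66, 0.0, 0.02, 0.0],
```

Request:
apply_moves --commands '[[[-0.09, -0.02, -0.33, 0, 0.02, 0], [-0.18, -0.02, -0.66, 0, 0.02, 0], [-0.18, -0.02, -0.66, 0, 0.02, 0], [-0.18, -0.02, -0.66, 0, 0.02, 0], [-0.17, -0.02, -0.66, 0, 0.02, 0], [-0.17, -0.02, -0.66, 0, 0.02, 0], [-0.17, -0.02, -0.66, 0, 0.02, 0], [-0.1, -0.01, -0.4, 0, 0, 0]]]'

```text
clock: 7.92
eef_pos: [519.7, 149.9, 265.7]
tool_rot: [-1.575, 0.01, 0.486]
force: [-0.1, -0.1, -2.4]
width: 24.6
```

Request:
apply_moves --commands '[[[-0.07, 0, -0.3, 0, 0, 0], [-0.03, 0, -0.15, 0, 0, 0], [0, 0, 0, 0, 0, 0], [0, 0, 0, 0, 0, 0]]]'

```text
clock: 8.25
eef_pos: [524.0, 129.4, 264.0]
tool_rot: [-1.578, 0.015, 0.485]
force: [-0.6, 0.1, -0.2]
width: 24.4
```

```bash
python3 - <<'E'
from h import *
np.set_printoptions(precision=1,suppress=True)
p,r,s=pose(); print(p,s['force'],r.apply([0,1,0]))
d=grab('side'); t=grab('top')
# predicted silhouettes
print('side pred tcp, pole(-84)',proj(d,[p,p-[0,0,84],p-[0,0,56]]))
u=proj(d,[p-[0,0,40]])[0].astype(int)
b=proj(d,[[532,118,42]])[0].astype(int); print(u,b)
y0,x0=max(0,u[1]-75),u[0]-75
cv2.imwrite('pics/u1.png',cv2.resize(d['image'][y0:y0+150,x0:x0+150,::-1],(600,600),interpolation=cv2.INTER_CUBIC)); print(x0,y0)
E
```

```text
[524.  129.4 264. ] [-0.6  0.1 -0.2] [-0. -0. -1.]
side pred tcp, pole(-84) [[271.4 138.1]
 [272.2 179.3]
 [271.9 166.2]]
[271 158] [277 239]
196 83
```

View pics/u1.png

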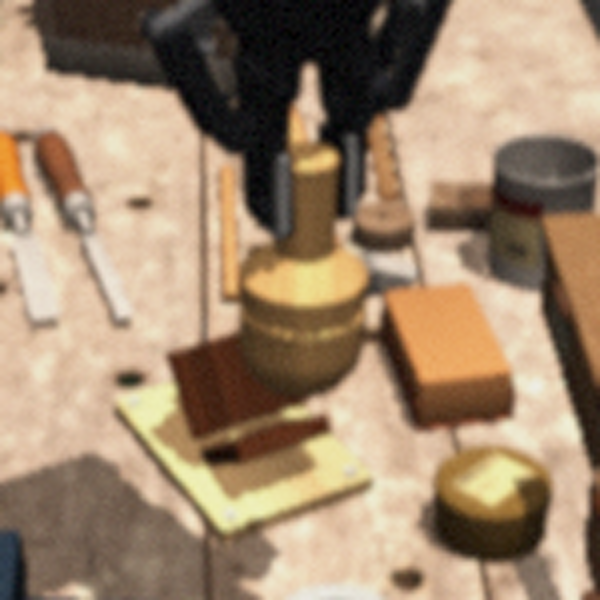

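```bash
python3 - <<'E'
from h import *
np.set_printoptions(precision=2,suppress=True)
p,r,s=pose(); d=grab('side'); n=r.apply([1,0,0])
def onpl(px):
    c,v=ray(d,px); return c+v*((p-c)@n)/(v@n)
B=onpl((196+303.3/4,83+331/4)); S=onpl((196+317/4,83+157/4)); print(B,S,np.linalg.norm(S-B))
a=(S-B)/np.linalg.norm(S-B); print('axis tool',r.inv().apply(a),'ball tool',r.inv().apply(B-p))
w=grab('wrist'); print('wrist pred stem end/ball',proj(w,[S,B]), proj(w,[p+r.apply([0,-31,0]),p+r.apply([0,56,0])]))
c,v=ray(d,(271.8,165)); print('view',v, 'f',d['mtx'][0,0])
cv2.imwrite('pics/u2.png',cv2.resize(w['image'][180:400,150:410,::-1],(780,590)))
E
```

```text
[523.77 128.54 209.58] [530.3 119.  298.1] 89.27315207074686
axis tool [ 0.   -0.99 -0.14] ball tool [-0.   54.57 -0.96]
wrist pred stem end/ball [[279.79 322.31]
 [279.79 225.97]] [[279.75 293.37]
 [279.79 224.04]]
view [ 0.04  0.84 -0.54] f 410.6353978214763
```

View pics/u2.png

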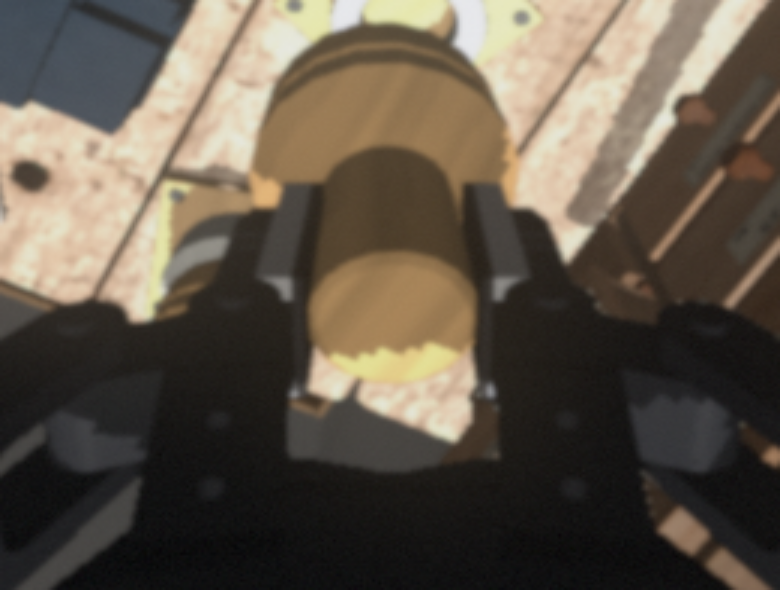

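The wrist view puts the stem end at (280.7,298.6) and the far outline of the body at row 189. I'll combine this with the side view to get the tilt.

```bash
python3 - <<'E'
from h import *
np.set_printoptions(precision=2,suppress=True)
p,r,s=pose(); d=grab('side'); w=grab('wrist')
from scipy.optimize import least_squares
# model in tool yz-plane: ball centre (by,bz), tilt th (stem toward -z positive)
def pts(q):
    by,bz,th=q; a=np.array([0,-np.cos(th),-np.sin(th)]); e=np.array([0,-np.sin(th),np.cos(th)])
    b=np.array([0,by,bz]); return b,b+87*a,b+e*28,b+32*a+e*28
def W(x): return p+r.apply(x)
def res(q,full=False):
    b,S,o1,o2=pts(q); pb=proj(d,[W(b)])[0];ps=proj(d,[W(S)])[0];ws=proj(w,[W(S)])[0]
    # far outline: sphere of radius 28 / cylinder rim, smallest row seen
    e=(o1-b)/28; a=(S-b)/87
    c=[b+28*(np.cos(f)*e-np.sin(f)*a) for f in np.linspace(0,1.4,30)]+[o2]
    top=proj(w,[W(x) for x in c])[:,1].min()
    return np.r_[(pb-[271.8,165.75]),(ps-[275.25,122.25]),ws[1]-298.6,top-189.3]
f=least_squares(res,[55,0,0.0],diff_step=1e-3); print(f.x[:2],np.degrees(f.x[2]),f.fun)
for th in (0,2,4,6,8,10):
    g=least_squares(lambda z:res([z[0],z[1],np.radians(th)]),[55,0],diff_step=1e-3); print(th,g.cost,g.fun)
E
```

```text
[56.61 -2.87] 0.4477122336049568 [ 0.66  1.47 -2.95 -0.26  0.52 -0.43]
0 6.119993504530299 [ 0.74  1.37 -3.07 -0.56  0.23  0.06]
2 8.471858598366161 [ 0.39  1.82 -2.5   0.78  1.49 -2.1 ]
4 19.117842314941242 [ 0.05  2.25 -1.91  2.17  2.73 -4.17]
6 37.42663580722016 [-0.28  2.65 -1.31  3.57  3.93 -6.16]
8 62.84341816247377 [-0.59  3.02 -0.7   4.99  5.11 -8.05]
10 94.89593245118358 [-0.9   3.35 -0.09  6.43  6.24 -9.87]
```

The tilt about the jaw axis is about 0.5°. There is a lean of about 2–3° towards tool +x, which I'll take out by turning the tool. Next I'll move over the ring.

```bash
cat >> h.py <<'E'
BT=np.array([-1,56.3,-2.]); RP=down(27.0)*R.from_rotvec([0,0,-1.6],degrees=True)
def tcp(ball,Q=RP): return np.array(ball,float)-Q.apply(BT)
E
python3 - <<'E'
from h import *
p,r,s=pose(); print(p, p+r.apply(BT))
plan([(tcp((532.5,118.5,190)),RP)],k=30,step=8); plan([(tcp((532.5,118.5,190)),RP),(tcp((532.5,118.5,85)),RP)],k=30,step=14)
E
```

```text
[524.11219978 129.36353034 264.29235318] [523.61980637 126.39251609 208.0285049 ]
3
[0.02, 0.15, -0.09, 0.03, 0.06, -0.16],
[0.02, 0.15, -0.1, 0.03, 0.06, -0.16],
[0.01, 0.15, -0.1, 0.03, 0.06, -0.16],
10
[0.03, 0.23, -0.14, 0.04, 0.08, -0.24],
[0.02, 0.23, -0.14, 0.04, 0.08, -0.24],
[-0.01, 0.33, -0.0, 0.0, 0.0, 0.0],
[-0.01, 0.33, -0.0, 0.0, 0.0, 0.0],
[-0.01, 0.33, -0.0, 0.0, 0.0, 0.0],
[-0.01, 0.33, -0.0, 0.0, 0.0, 0.0],
[-0.01, 0.33, -0.0, 0.0, 0.0, 0.0],
[-0.01, 0.33, -0.0, 0.0, 0.0, 0.0],
[-0.01, 0.33, -0.0, 0.0, 0.0, 0.0],
[-0.01, 0.33, -0.0, 0.0, 0.0, 0.0],
```

Request:
apply_moves --commands '[[[0.02, 0.15, -0.09, 0.03, 0.06, -0.16], [0.02, 0.15, -0.1, 0.03, 0.06, -0.16], [0.01, 0.15, -0.1, 0.03, 0.06, -0.16], [0, 0.33, 0, 0, 0, 0], [0, 0.33, 0, 0, 0, 0], [0, 0.33, 0, 0, 0, 0], [0, 0.33, 0, 0, 0, 0], [0, 0.33, 0, 0, 0, 0]]]'

```text
clock: 9.22
eef_pos: [535.9, 125.7, 181.3]
tool_rot: [-1.571, -0.039, 0.474]
force: [0.0, 0.5, 0.1]
width: 24.4
```

Request:
apply_moves --commands '[[[0, 0.15, 0, 0, 0, 0], [0, 0, 0, 0, 0, 0], [0, 0, 0, 0, 0, 0]]]'

```text
clock: 9.47
eef_pos: [534.5, 126.4, 172.9]
tool_rot: [-1.569, -0.035, 0.476]
force: [0.0, -0.0, -1.3]
width: 24.5
```

```bash
python3 - <<'E'
from h import *
np.set_printoptions(precision=2,suppress=True)
p,r,s=pose(); print(p, p+r.apply(BT),(r.inv()*RP).as_rotvec(degrees=True),s['force'])
plan([(tcp((532.5,118.5,85)),RP)],k=30,step=10)
d=grab('side'); w=grab('wrist')
u=proj(d,[p+r.apply([0,45,0])])[0].astype(int); x0,y0=u[0]-50,u[1]-60; print(x0,y0)
print('ring top side pred',proj(d,[[532.5,118.5,42]]),'wrist pred',proj(w,[[532.5,118.5,42]]))
cv2.imwrite('pics/p1.png',np.hstack([cv2.resize(d['image'][y0:y0+150,x0:x0+100,::-1],(400,600),interpolation=cv2.INTER_CUBIC),cv2.resize(w['image'][90:390,180:380,::-1],(400,600),interpolation=cv2.INTER_CUBIC)]))
E
```

```text
[534.49 126.39 172.88] [536.22 125.14 116.57] [-0.1   0.28  0.4 ] [ 0.04 -0.02 -1.3 ]
4
[-0.04, 0.2, -0.03, -0.01, 0.01, 0.02],
[-0.04, 0.2, -0.03, -0.01, 0.01, 0.02],
[-0.04, 0.2, -0.03, -0.01, 0.01, 0.02],
[-0.04, 0.2, -0.03, -0.01, 0.01, 0.02],
228 142
ring top side pred [[277.87 239.21]] wrist pred [[269.48 203.14]]
```

View pics/p1.png

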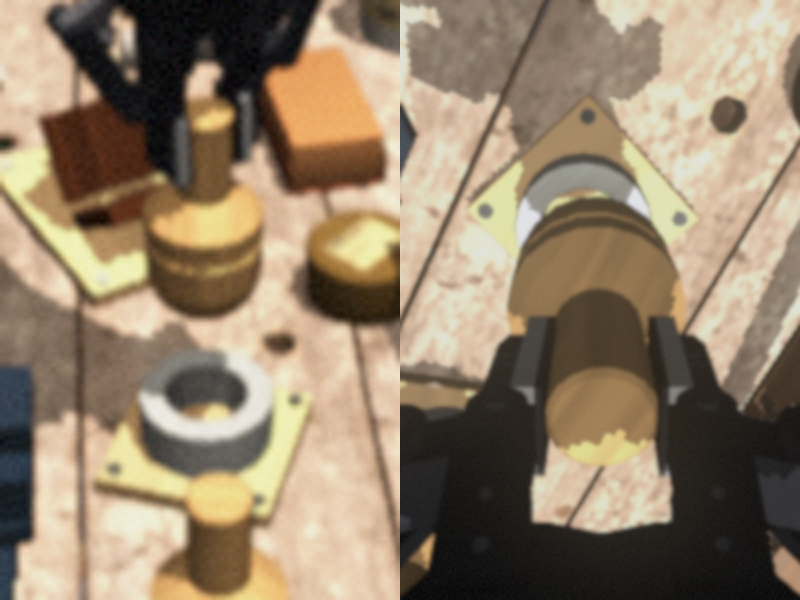

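Side view: body centre at px ≈279, stem end ≈281, ring centre ≈(279,243) below it. There is still a small apparent rightward lean, so I'll quantify it with a colour mask, using the finished finial as the vertical reference.

```bash
python3 - <<'E'
from h import *
np.set_printoptions(precision=1,suppress=True)
p,r,_=pose(); d=grab('side'); g=cv2.GaussianBlur(d['image'],(3,3),0); h=cv2.cvtColor(g,cv2.COLOR_RGB2HSV)
m=((h[...,0]>8)&(h[...,0]<25)&(h[...,1]>105)&(h[...,2]>40))
def run(row,c):
    x=np.where(m[row])[0]; x=x[(abs(x-c)<32)]; 
    k=np.split(x,np.where(np.diff(x)>1)[0]+1); k=max(k,key=len); return (int(k[0]),int(k[-1]),(k[0]+k[-1])/2)
for row in list(range(168,222,4)): print(row,run(row,279),end=' ')
print()
for row in list(range(264,320,4)): print(row,run(row,283),end=' ')
print(proj(d,[p,p+[0,0,-60],[525,-43,147],[525,-43,60]]))
# ring top: light pixels low saturation
q=((h[...,1]<40)&(h[...,2]>120)); q[:225]=0;q[262:]=0;q[:,:255]=0;q[:,305:]=0
n,l,st,ce=cv2.connectedComponentsWithStats(q.astype(np.uint8)); i=1+st[1:,4].argmax(); print(st[i],ce[i])
E
```

```text
168 (293, 310, np.float64(301.5)) 172 (295, 310, np.float64(302.5)) 176 (248, 263, np.float64(255.5)) 180 (248, 264, np.float64(256.0)) 184 (248, 267, np.float64(257.5)) 188 (248, 271, np.float64(259.5)) 192 (248, 293, np.float64(270.5)) 196 (254, 277, np.float64(265.5)) 200 (249, 279, np.float64(264.0)) 204 (263, 292, np.float64(277.5)) 208 (266, 292, np.float64(279.0)) 212 (264, 291, np.float64(277.5)) 216 (269, 288, np.float64(278.5)) 220 (276, 281, np.float64(278.5)) 
264 (254, 262, np.float64(258.0)) 268 (273, 290, np.float64(281.5)) 272 (276, 293, np.float64(284.5)) 276 (276, 289, np.float64(282.5)) 280 (272, 292, np.float64(282.0)) 284 (268, 297, np.float64(282.5)) 288 (266, 299, np.float64(282.5)) 292 (266, 299, np.float64(282.5)) 296 (267, 298, np.float64(282.5)) 300 (267, 298, np.float64(282.5)) 304 (267, 297, np.float64(282.0)) 308 (268, 296, np.float64(282.0)) 312 (270, 294, np.float64(282.0)) 316 (275, 290, np.float64(282.5)) [[278.3 183. ]
 [278.5 208.8]
 [279.4 260.4]
 [279.7 297.1]]
[263 229  37  24 404] [280.5 241.5]
```

```bash
python3 - <<'E'
from h import *
np.set_printoptions(precision=1,suppress=True)
p,r,_=pose(); d=grab('side'); B=p+r.apply(BT); print('ball est',B,proj(d,[B]),'obs ~ (278.7, 206.5)')
Q=r*R.from_rotvec([-2,0,-1.5],degrees=True)
for z in (75,): plan([(tcp((534,118.5,z),Q),Q)],k=30,step=8)
E
```

```text
ball est [536.8 125.1 117.2] [[279.6 207.6]] obs ~ (278.7, 206.5)
6
[-0.04, 0.18, -0.01, -0.07, -0.0, -0.05],
[-0.04, 0.18, -0.01, -0.07, -0.0, -0.05],
[-0.04, 0.18, -0.01, -0.07, -0.0, -0.05],
[-0.04, 0.18, -0.01, -0.07, -0.0, -0.05],
[-0.04, 0.18, -0.01, -0.07, -0.0, -0.05],
[-0.04, 0.18, -0.01, -0.07, -0.0, -0.05],
```

Request:
apply_moves --commands '[[[-0.03, 0.18, -0.02, -0.07, 0, -0.05], [-0.03, 0.18, -0.02, -0.07, 0, -0.05], [-0.03, 0.18, -0.02, -0.07, 0, -0.05], [-0.03, 0.18, -0.02, -0.07, 0, -0.05], [-0.03, 0.18, -0.02, -0.07, 0, -0.05], [-0.03, 0.1, -0.02, -0.07, 0, -0.05], [0, 0, 0, 0, 0, 0], [0, 0, 0, 0, 0, 0]]]'

```text
clock: 10.33
eef_pos: [534.4, 118.6, 133.1]
tool_rot: [-1.611, -0.071, 0.475]
force: [-0.7, 0.2, -1.2]
width: 24.6
```

```bash
python3 - <<'E'
from h import *
np.set_printoptions(precision=2,suppress=True)
p,r,s=pose(); B=p+r.apply(BT); print('ball est',B,s['force'],r.apply([0,-1,0]))
d=grab('side'); h=cv2.cvtColor(cv2.GaussianBlur(d['image'],(3,3),0),cv2.COLOR_RGB2HSV)
m=((h[...,0]>8)&(h[...,0]<25)&(h[...,1]>105)&(h[...,2]>40))
for row in range(196,244,4):
    x=np.where(m[row])[0]; x=x[abs(x-279)<22]; k=max(np.split(x,np.where(np.diff(x)>1)[0]+1),key=len)
    print(row,k[0],k[-1],(k[0]+k[-1])/2,end=' | ') if len(k) else None
q=((h[...,1]<60)&(h[...,2]>50)); 
for row in range(238,252,2):
    x=np.where(q[row])[0]; x=x[abs(x-280)<22]; print(row,x.min(),x.max(),(x.min()+x.max())/2,end=' ; ')
print(proj(d,[B,[534,118.5,60.5]]))
plan([(tcp((535,118.5,58),r),r)],k=30,step=3)
E
```

```text
ball est [539.03 116.13  77.02] [-0.7   0.23 -1.21] [-0.08  0.    1.  ]
196 275 286 280.5 | 200 276 286 281.0 | 204 277 287 282.0 | 208 276 290 283.0 | 212 264 293 278.5 | 216 266 278 272.0 | 220 267 293 280.0 | 224 268 294 281.0 | 228 268 300 284.0 | 232 269 292 280.5 | 236 272 288 280.0 | 238 263 300 281.5 ; 240 263 297 280.0 ; 242 263 296 279.5 ; 244 263 295 279.0 ; 246 264 295 279.5 ; 248 264 294 279.0 ; 250 264 294 279.0 ; [[281.16 226.62]
 [278.56 232.28]]
7
[-0.01, 0.07, 0.02, -0.0, -0.0, -0.0],
[-0.01, 0.07, 0.02, -0.0, -0.0, -0.0],
[-0.01, 0.07, 0.02, -0.0, -0.0, -0.0],
[-0.01, 0.07, 0.02, -0.0, -0.0, -0.0],
[-0.01, 0.07, 0.02, -0.0, -0.0, -0.0],
[-0.01, 0.07, 0.02, -0.0, -0.0, -0.0],
[-0.01, 0.07, 0.02, -0.0, -0.0, -0.0],
```

Request:
apply_moves --commands '[[[-0.01, 0.06, 0.02, 0, 0, 0], [0, 0.06, 0.02, 0, 0, 0], [0, 0.06, 0.02, 0, 0, 0], [0, 0.06, 0.01, 0, 0, 0], [0, 0.04, 0, 0, 0, 0], [0, 0, 0, 0, 0, 0]]]'

```text
clock: 10.88
eef_pos: [535.1, 121.6, 122.1]
tool_rot: [-1.611, -0.074, 0.474]
force: [-0.5, -0.4, -1.5]
width: 25.0
```

```bash
cat > sm.py <<'E'
from h import *
np.set_printoptions(precision=2,suppress=True)
p,r,s=pose(); B=p+r.apply(BT); print('ball est',B,s['force'],s['width'],r.apply([0,-1,0]))
d=grab('side'); h=cv2.cvtColor(cv2.GaussianBlur(d['image'],(3,3),0),cv2.COLOR_RGB2HSV)
m=((h[...,0]>8)&(h[...,0]<25)&(h[...,1]>105)&(h[...,2]>40))
for row in range(188,250,3):
    x=np.where(m[row])[0]; x=x[abs(x-279)<20]; k=max(np.split(x,np.where(np.diff(x)>2)[0]+1),key=len)
    print(row,k[0],k[-1],(k[0]+k[-1])/2,end=' | ') if len(k) else None
print(proj(d,[B,[535,118.5,60.5]]))
E
python3 sm.py
```

```text
ball est [539.83 119.3   66.02] [-0.5  -0.38 -1.47] 25.018125148740168 [-0.08  0.    1.  ]
188 274 277 275.5 | 191 273 284 278.5 | 194 273 286 279.5 | 197 275 286 280.5 | 200 276 286 281.0 | 203 276 286 281.0 | 206 277 285 281.0 | 209 277 285 281.0 | 212 276 291 283.5 | 215 267 293 280.0 | 218 267 279 273.0 | 221 267 280 273.5 | 224 268 294 281.0 | 227 268 298 283.0 | 230 268 294 281.0 | 233 269 293 281.0 | 236 270 291 280.5 | 239 272 288 280.0 | 242 276 285 280.5 | 245 277 280 278.5 | 248 260 262 261.0 | [[281.46 229.77]
 [279.06 232.25]]
```

Request:
apply_moves --commands '[[[-0.03, 0.03, 0.01, 0, 0, 0], [-0.03, 0.05, 0, 0, 0, 0], [0, 0.05, 0, 0, 0, 0], [0, 0, 0, 0, 0, 0]]]'

```text
clock: 11.27
eef_pos: [533.2, 120.8, 116.6]
tool_rot: [-1.611, -0.075, 0.474]
force: [-0.1, -0.1, -0.6]
width: 24.9
```

```bash
python3 sm.py
```

```text
ball est [537.98 118.41  60.48] [-0.14 -0.13 -0.59] 24.8643311347808 [-0.08  0.    1.  ]
188 274 277 275.5 | 191 272 277 274.5 | 194 272 283 277.5 | 197 273 285 279.0 | 200 274 285 279.5 | 203 275 285 280.0 | 206 275 285 280.0 | 209 276 284 280.0 | 212 276 286 281.0 | 215 275 290 282.5 | 218 266 292 279.0 | 221 266 278 272.0 | 224 266 279 272.5 | 227 267 298 282.5 | 230 267 293 280.0 | 233 267 292 279.5 | 236 268 291 279.5 | 239 270 289 279.5 | 242 272 287 279.5 | 245 260 261 260.5 | 248 260 262 261.0 | [[280.57 232.21]
 [279.06 232.25]]
```

Request:
apply_moves --commands '[[[0, 0.03, 0, 0, 0, 0], [0, 0.03, 0, 0, 0, 0], [0, 0, 0, 0, 0, 0]]]'

```text
clock: 11.57
eef_pos: [533.2, 120.4, 116.1]
tool_rot: [-1.613, -0.075, 0.474]
force: [-1.2, 0.1, 0.0]
width: 24.7
```

Request:
apply_moves --commands '[[[0, 0.03, 0, 0, 0, 0], [0, 0.03, 0, 0, 0, 0], [0, 0, 0, 0, 0, 0]]]'

```text
clock: 11.82
eef_pos: [533.1, 120.4, 115.9]
tool_rot: [-1.615, -0.075, 0.474]
force: [-0.8, -0.2, 0.3]
width: 24.4
```

Request:
apply_moves --commands '[[[0, 0.07, 0, 0, 0, 0], [0, 0.07, 0, 0, 0, 0]]]'

```text
clock: 11.98
eef_pos: [532.2, 119.6, 114.1]
tool_rot: [-1.619, -0.073, 0.474]
force: [-13.6, -3.3, 42.6]
width: 24.3
```

```bash
python3 sm.py
```

```text
ball est [537.1  116.83  58.07] [-13.64  -3.32  42.55] 24.303179349675148 [-0.09  0.01  1.  ]
188 273 277 275.0 | 191 272 277 274.5 | 194 276 282 279.0 | 197 272 284 278.0 | 200 273 284 278.5 | 203 274 284 279.0 | 206 275 284 279.5 | 209 275 284 279.5 | 212 275 284 279.5 | 215 275 289 282.0 | 218 267 292 279.5 | 221 266 281 273.5 | 224 266 278 272.0 | 227 266 298 282.0 | 230 267 293 280.0 | 233 267 292 279.5 | 236 268 291 279.5 | 239 269 290 279.5 | 242 271 287 279.0 | 245 276 282 279.0 | 248 260 262 261.0 | [[280.18 233.68]
 [279.06 232.25]]
```

The ball is on the ring; contact force reached 42 N. I'll ease off.

Request:
apply_moves --commands '[[[0, -0.03, 0, 0, 0, 0], [0, 0, 0, 0, 0, 0], [0, 0, 0, 0, 0, 0]]]'

```text
clock: 12.28
eef_pos: [532.5, 120.3, 116.9]
tool_rot: [-1.62, -0.076, 0.475]
force: [0.3, -1.5, -0.9]
width: 24.3
```

```bash
python3 sm.py
```

```text
ball est [537.6  117.58  60.82] [ 0.33 -1.45 -0.93] 24.34684287063328 [-0.09  0.01  1.  ]
188 274 277 275.5 | 191 272 278 275.0 | 194 272 283 277.5 | 197 272 284 278.0 | 200 274 284 279.0 | 203 274 285 279.5 | 206 275 285 280.0 | 209 275 284 279.5 | 212 276 287 281.5 | 215 275 291 283.0 | 218 266 292 279.0 | 221 266 278 272.0 | 224 266 281 273.5 | 227 267 298 282.5 | 230 267 293 280.0 | 233 267 293 280.0 | 236 269 291 280.0 | 239 270 290 280.0 | 242 272 287 279.5 | 245 277 281 279.0 | 248 260 262 261.0 | [[280.41 232.38]
 [279.06 232.25]]
```

Request:
apply_moves --commands '[[[0, 0.05, 0, 0, 0, 0], [0, 0.03, 0, 0, 0, 0], [0, 0, 0, 0, 0, 0]]]'

```text
clock: 12.58
eef_pos: [532.5, 120.2, 115.8]
tool_rot: [-1.622, -0.075, 0.474]
force: [-1.4, -0.1, 2.8]
width: 24.3
```

Request:
apply_moves --commands '[[[0, 0, 0, 0, 0, 0], [0, 0, 0, 0, 0, 0], [0, 0, 0, 0, 0, 0], [0, 0, 0, 0, 0, 0]]]' --claw 45

```text
clock: 12.92
eef_pos: [533.1, 120.4, 114.8]
tool_rot: [-1.621, -0.076, 0.474]
force: [-0.2, 1.2, 0.8]
width: 44.8
```

```bash
python3 sm.py; python3 -c "
from h import *
p,r,s=pose(); plan([(p+[0,0,150],r)],step=20)"
```

```text
ball est [538.16 117.57  58.71] [-0.19  1.21  0.75] 44.792807349988514 [-0.09  0.01  1.  ]
188 271 277 274.0 | 191 269 276 272.5 | 194 268 276 272.0 | 197 267 280 273.5 | 200 269 280 274.5 | 203 270 281 275.5 | 206 270 283 276.5 | 209 271 282 276.5 | 212 271 283 277.0 | 215 271 288 279.5 | 218 266 290 278.0 | 221 265 279 272.0 | 224 265 277 271.0 | 227 266 298 282.0 | 230 266 292 279.0 | 233 266 292 279.0 | 236 267 290 278.5 | 239 269 289 279.0 | 242 271 287 279.0 | 245 276 282 279.0 | 248 260 262 261.0 | [[280.69 233.16]
 [279.06 232.25]]
8
[0.04, -0.47, -0.02, 0.0, 0.0, 0.0],
[0.04, -0.47, -0.02, 0.0, 0.0, 0.0],
[0.04, -0.47, -0.02, 0.0, 0.0, 0.0],
[0.04, -0.47, -0.02, 0.0, 0.0, 0.0],
[0.04, -0.47, -0.02, 0.0, 0.0, 0.0],
[0.04, -0.47, -0.02, 0.0, 0.0, 0.0],
[0.04, -0.47, -0.02, 0.0, 0.0, 0.0],
[0.04, -0.47, -0.02, 0.0, 0.0, 0.0],
```

After opening, the stem leans about 7° to −x, so the tilted tool carried a lean. I'll open a bit more, level the tool about the ring axis and close again. The parallel pads will straighten the stem.

Request:
apply_moves --commands '[[[0, 0, 0, 0, 0, 0], [0, 0, 0, 0, 0, 0], [0, 0, 0, 0, 0, 0]]]' --claw 75

```text
clock: 13.22
eef_pos: [533.1, 120.2, 114.0]
tool_rot: [-1.621, -0.075, 0.474]
force: [0.3, -0.8, -0.4]
width: 74.8
```

```bash
python3 sm.py; python3 - <<'E'
from h import *
d=grab('side'); t=grab('top'); w=grab('wrist')
plan([((534.5,119,118),down(27))],k=30,step=3,ang=1.2)
cv2.imwrite('pics/r1.png',np.hstack([cv2.resize(d['image'][165:265,240:320,::-1],(400,500),interpolation=cv2.INTER_CUBIC),cv2.resize(w['image'][130:380,180:380,::-1],(400,500),interpolation=cv2.INTER_CUBIC)]))
p,r,_=pose(); print(proj(w,[[534,118.5,147],[534,118.5,60],[534,118.5,42]]),proj(d,[[535,118.5,147],[535,118.5,60]]))
E
```

```text
ball est [538.1  117.38  57.96] [ 0.3 -0.8 -0.4] 74.78324077784204 [-0.09  0.01  1.  ]
188 267 277 272.0 | 191 265 276 270.5 | 194 262 275 268.5 | 197 261 280 270.5 | 200 261 280 270.5 | 203 268 282 275.0 | 206 270 283 276.5 | 209 269 281 275.0 | 212 270 283 276.5 | 215 269 288 278.5 | 218 266 290 278.0 | 221 264 279 271.5 | 224 265 277 271.0 | 227 265 293 279.0 | 230 266 292 279.0 | 233 266 292 279.0 | 236 267 291 279.0 | 239 269 289 279.0 | 242 271 287 279.0 | 245 276 282 279.0 | 248 260 262 261.0 | [[280.67 233.51]
 [279.06 232.25]]
5
[0.01, -0.02, -0.01, 0.11, 0.0, 0.17],
[0.0, -0.02, -0.01, 0.11, 0.0, 0.17],
[0.0, -0.02, -0.01, 0.11, 0.0, 0.17],
[0.0, -0.02, -0.01, 0.11, 0.0, 0.17],
[0.0, -0.02, -0.01, 0.11, 0.0, 0.17],
[[285.3976983  302.81542322]
 [274.21110274 224.17899679]
 [272.89702147 214.9416328 ]] [[278.77862003 197.2171562 ]
 [279.06207206 232.44265425]]
```

Request:
apply_moves --commands '[[[0, -0.03, -0.01, 0.11, 0, 0.17], [0, -0.03, -0.01, 0.11, 0, 0.17], [0, -0.03, -0.01, 0.11, 0, 0.17], [0, -0.03, -0.01, 0.11, 0, 0.17], [0, -0.03, -0.01, 0.11, 0, 0.17], [0, 0, 0, 0, 0, 0]]]'

```text
clock: 13.92
eef_pos: [533.0, 118.7, 120.7]
tool_rot: [-1.571, 0.003, 0.473]
force: [-0.1, 0.6, 0.6]
width: 75.0
```

```bash
python3 - <<'E'
from h import *
p,r,s=pose(); print(p,r.apply([0,-1,0]),s['force'])
plan([((534.5,119,119),down(27))],k=30,step=3,ang=1.2)
E
```

```text
[533.02163111 118.67547448 120.72118024] [0.00249526 0.00108999 0.99999629] [-0.06923224  0.63176171  0.61196258]
1
[0.04, 0.04, -0.01, -0.0, 0.02, -0.03],
```

Request:
apply_moves --commands '[[[0.04, 0.1, 0, 0, 0, 0], [0, 0, 0, 0, 0, 0]]]'

```text
clock: 14.08
eef_pos: [534.7, 119.3, 116.4]
tool_rot: [-1.571, 0.002, 0.473]
force: [-0.6, 0.2, -0.4]
width: 75.3
```

Request:
apply_moves --commands '[[[0, 0, 0, 0, 0, 0], [0, 0, 0, 0, 0, 0], [0, 0, 0, 0, 0, 0], [0, 0, 0, 0, 0, 0], [0, 0, 0, 0, 0, 0], [0, 0, 0, 0, 0, 0]]]' --claw 20

```text
clock: 14.58
eef_pos: [533.4, 119.5, 115.9]
tool_rot: [-1.572, 0.003, 0.475]
force: [0.7, -0.1, -0.1]
width: 24.3
```

```bash
python3 sm.py;  python3 - <<'E'
from h import *
p,r,s=pose(); d=grab('side'); print(p,s['qd'].round(3))
cv2.imwrite('pics/r2.png',np.hstack([cv2.resize(d['image'][165:265,240:320,::-1],(400,500),interpolation=cv2.INTER_CUBIC),cv2.resize(grab('wrist')['image'][130:380,180:380,::-1],(400,500),interpolation=cv2.INTER_CUBIC)]))
E
```

```text
ball est [533.29 117.16  59.64] [ 0.69 -0.07 -0.08] 24.312616727795174 [0. 0. 1.]
188 260 263 261.5 | 191 276 276 276.0 | 194 274 284 279.0 | 197 275 285 280.0 | 200 276 285 280.5 | 203 276 285 280.5 | 206 276 285 280.5 | 209 277 285 281.0 | 212 277 284 280.5 | 215 276 289 282.5 | 218 266 291 278.5 | 221 266 277 271.5 | 224 266 277 271.5 | 227 266 298 282.0 | 230 266 292 279.0 | 233 266 292 279.0 | 236 267 291 279.0 | 239 269 289 279.0 | 242 271 287 279.0 | 245 276 282 279.0 | 248 260 262 261.0 | [[278.24 233.08]
 [279.06 232.25]]
[533.40879779 119.52906555 115.95217843] [ 0.001  0.002 -0.002 -0.003 -0.002  0.001  0.001]
```

The stem columns are now constant over its height, so it is upright in this view. The earlier "lean" came from the pad hiding one side of the stem. I'll release and retreat straight up.

Request:
apply_moves --commands '[[[0, 0, 0, 0, 0, 0], [0, 0, 0, 0, 0, 0], [0, 0, 0, 0, 0, 0], [0, 0, 0, 0, 0, 0], [0, 0, 0, 0, 0, 0]]]' --claw 70

```text
clock: 15.15
eef_pos: [533.4, 119.7, 116.0]
tool_rot: [-1.571, 0.003, 0.474]
force: [-0.0, -0.0, 1.1]
width: 70.3
```

Request:
apply_moves --commands '[[[0, -0.2, 0, 0, 0, 0], [0, -0.5, 0, 0, 0, 0], [0, -0.7, 0, 0, 0, 0], [0, -0.8, 0, 0, 0, 0], [0, -0.8, 0, 0, 0, 0], [0, -0.8, 0, 0, 0, 0], [0, -0.4, 0, 0, 0, 0], [0, 0, 0, 0, 0, 0]]]'

```text
clock: 15.82
eef_pos: [532.0, 120.7, 293.9]
tool_rot: [-1.569, 0.006, 0.477]
force: [0.2, 1.4, -0.2]
width: 69.8
```

```bash
python3 sm.py; python3 - <<'E'
from h import *
d=grab('side'); t=grab('top'); w=grab('wrist'); np.savez('fin.npz',**{k+n:v for k,x in (('s',d),('w',w)) for n,v in x.items()})
f=lambda im:cv2.resize(im[...,::-1],(400,500),interpolation=cv2.INTER_CUBIC)
u=proj(w,[[533,118.5,100]])[0].astype(int); print(u,proj(w,[[533.5,118.5,147.5],[533.5,118.5,60.5]]))
y0=min(max(u[1]-100,0),220); x0=u[0]-80; print(x0,y0)
cv2.imwrite('pics/f1.png',np.hstack([f(d['image'][165:265,240:320]),f(w['image'][y0:y0+200,x0:x0+160])]))
E
```

```text
ball est [531.61 118.4  237.56] [ 0.23  1.38 -0.23] 69.80151319710197 [0.01 0.   1.  ]
188 260 277 268.5 | 191 260 277 268.5 | 194 260 276 268.0 | 197 260 283 271.5 | 200 260 284 272.0 | 203 270 285 277.5 | 206 271 284 277.5 | 209 270 284 277.0 | 212 272 285 278.5 | 215 269 289 279.0 | 218 265 291 278.0 | 221 264 279 271.5 | 224 265 279 272.0 | 227 266 298 282.0 | 230 266 292 279.0 | 233 267 292 279.5 | 236 267 291 279.0 | 239 268 290 279.0 | 242 271 287 279.0 | 245 276 282 279.0 | 248 260 262 261.0 | [[276.46 154.85]
 [279.06 232.25]]
[284 186] [[284.52752156 196.89993046]
 [284.43614777 179.31466802]]
204 86
```

View pics/f1.png

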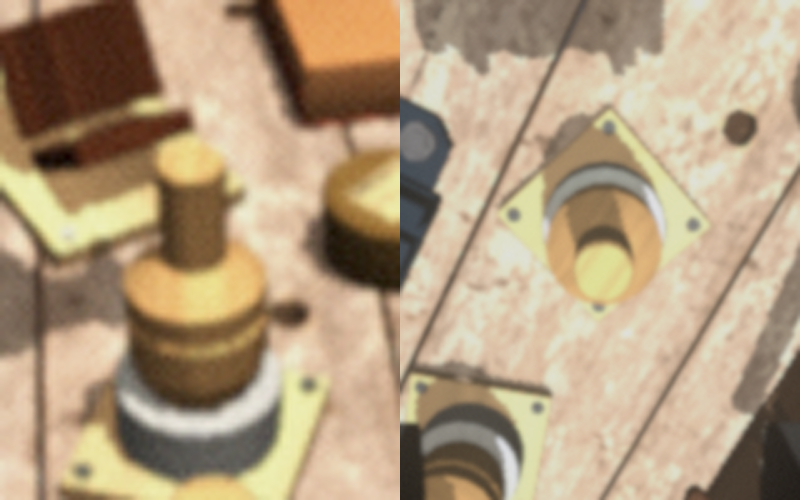

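The last picture shows the finial upright in the ring and the gripper well clear. The stem end is at side px (278,197), where an upright, seated finial predicts (278.8,197.2). In the wrist view it is at (285,194) against a predicted (284.5,197). That is about 2° of tilt, so I'll hand in.

```bash
python3 -c "
from h import *
print(readout.read_state()['qd'].round(3)); print(finish_job())"
```

```text
[-0.003  0.016  0.007  0.008  0.001 -0.    -0.001]
the job is handed in; nothing more can be done
None
```

The finial stands upright by itself in the ring that was empty, and the job is handed in at about 16 s on the robot's clock. I gripped it by the stem in the rest, lifted it out, turned it upright, set it in the ring, released it and withdrew straight up.

**Last checks:**
- **Tilt:** In the side view the stem end is within about 1 px of where an upright, seated finial should appear. In the wrist view it is within about 3 px. Together that is about 2° of tilt.
- **Seating:** The ball's outline in the side view matches the ring centre to within about 1 px.
- **Clearance:** At hand-in the gripper was open with its fingertips about 145 mm above the stem end, and the joint speeds were near zero.
- **Other objects:** I did not measure the finished finial, wax tin or sanding block again. The gripper was never near them, and nothing looked moved in the last picture, which shows each of them only in part.

**What went wrong on the way:**
- **False lean:** While the stem was gripped, the side view wrongly suggested a lean of about 3°, because a pad hid part of the stem. Correcting for it left the finial leaning about 7° after the first release. I levelled the tool, gripped the stem again to straighten it, and released.
- **Seating force:** Setting the finial in the ring briefly read 42 N at the wrist, carried through the finial. That is below the 120 N wrist limit. The 40 N limit is for the arm or gripper body, which did not touch anything as far as I could tell.

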